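Unlatch a specimen tote's gate and hold it wide open

ROBOT

A 7-joint arm with a two-finger parallel gripper is mounted at the origin on the work surface. World frame = base frame: x ahead of the robot, y to its left, z up, the work surface at z = 0. Lengths are in m, angles in rad, forces in N, time in s.
With the tool pointing down it reaches from about 0.4 to 0.9 m from the base axis. Payload 5.6 kg.
Tool frame: the origin (TCP) lies where the fingers leave the gripper's body, on its centre line; the fingertips stand 88 mm ahead of it and the grasp point (between the pads) lies 69 mm ahead of it; z points along the fingers, y is the line along which they close (so a half turn about z gives the same grasp; the last joint's range is limited). The gripper opens to 92 mm and grips with 3 to 60 N. Pads are 20 mm wide; open, the fingers measure 128 mm over their backs; the gripper's body (75 mm by 189 mm) begins 69 mm behind the grasp point.
Start: joints at [-1.247, 0.468, -0.012, 1.603, 0.006, 1.071, -0.056], TCP at [0.233, 0.607, 0.303] pointing down, gripper open.
Joint ranges: [-2.53, 2.53], [-0.31, 2.02], [-1.57, 1.55], [0.28, 2.44], [-1.29, 4.43], [0.15, 1.84], [-2.92, 2.92]. Speed limits (rad/s): [2.57, 2.57, 3.14, 3.14, 3.14, 3.14, 3.14].

INTERFACE

Orientations are given as a unit quaternion [w, x, y, z].
In Python, from bench import * gives the robot as it stands. The module is installed in compiled form; this text tells all that it offers.
- The arm moves only by the shell command python3 -m inch 'ROWS' [OPENING] [FORCE]. ROWS is JSON, a list of rows, each an object with "slide": the shift along the tool's x, y, z in cm, a list of three; "roll": the turn about the tool's z in rad. In form: [{"slide": [dx, dy, dz], "roll": roll}, ...]. A call has 1 to 12 rows; each row shifts and turns the commanded pose from where the row before left it, along the tool's axes as they then stand; what a row does not reach is not made up. A row lasts 1/10 s, in which the tool goes at most 50 mm and 8.59 degrees, less where a joint would pass 70% of its speed; a pose out of reach is approached as far as the arm can. A call with a gripper value outside its range is refused whole. OPENING is the opening, from -1 (shut) to 1 (fully open), set as the call begins (- or left out, the last holds). The fingers move at their own pace and stop on an object; FORCE is the grip in N (left out, the last holds). Time passes only in rows, so rows that do not move let the fingers close. It gives the time, the measured TCP pose, the force and the opening at its end, in the units of the state.
- state(): the state, without advancing time (a new reading comes with each control period).
- read_camera(name): name is "side" or "top"; returns (picture, depth): 480x640x3 uint8, red, green, blue; 480x640 float32, m along the optical axis (not along the pixel's ray), 0 where there is no reading.
- camera_model(name): a dict with "fx", "fy", "cx", "cy" (pixels), "xyz" and "rotation" of the camera in the world. Camera axes: x right, y up, looking along -z (the intrinsics and any distortion apply to the point x, -y, -z); pixel columns grow to the right and rows downward; lengths in m; the calibration is good to about 2 mm. A picture is of the moment at which its call begins. camera_model takes no time and is no camera call.
- hand_in(): hands the job in, once; it reports no verdict.
The state is a dict: "t": time; "q": joint angles; "dq": joint speeds; "joint_torque": joint torques, N m; "tool_pos": TCP position; "tool_rot": TCP orientation; "contact_force": force on the tool from outside, world axes, zero at the start; "wrist_torque": the same for the moment, N m; "gripper_width": finger opening in m.
Only numpy, scipy, OpenCV 4.12 (cv2) and the standard library are available. Lean on these libraries where they do the work, as an engineer would, in place of code of your own. Each camera call takes 0.05 s, during which the arm holds its last target. There are 200 camera calls.

TASK

Open the specimen tote so that a colleague can slide the tube racks out: squeeze the two red tabs of the transit catch fully together so that its bolt is drawn back clear of the gate, then squeeze the two blue tabs of the gate latch fully together before pulling, and swing the gate outward past its detent until it stands wide open, about square to the end that it closed. Finish while still holding the gate there with the fingers, because its closing spring pulls it back when it is let go. Do not shift the racks in the tote, nor the red rack and the mouse on the bench.

Things in the scene. Friction and masses are not known exactly. Their poses are not given: they have to be found in the camera images.
- tote: Light grey open-topped specimen tote, fixed, 280 mm long, walls 112 mm high. Origin: on the bench under the middle of the shut gate. x points from the gate into the tote, y along the shut gate towards its hinge (hinge at y = +106 mm, gate's free edge at y = -94 mm), z up. Grey corner block with the red catch: x -18 to 22, y -200 to -97, top 112 mm. Detent bracket outside the +y wall, to 133 mm high.
- catch_mid (a point): Middle between the two upright red tabs of the transit catch, half-way up them, 134 mm above the bench; at x -4, y -158 mm of the tote. Tabs stand 24 mm either side of it along the tote's y, each 22 mm wide, 8 mm thick, from 112 to 152 mm above the bench; outer faces 56 mm apart as found, 32 mm fully squeezed. Geared: both move equally. About 4 N to move; stays where it is left.
- catch (a joint): Travel of each red tab towards the middle, m: 0 = its steel bolt lies 8 mm across the outer face of the gate, 0.012 = fully squeezed; clear of the gate beyond about 0.009. As found 0 to 0.002.
- latch_mid (a point): Middle between the two upright blue tabs of the gate latch on the gate's top edge, half-way up them, 134 mm above the bench, 151 mm from the hinge axis; moves with the gate. Tabs as the red ones: 24 mm either side of it along the gate, 22 mm wide, 8 mm thick, from 112 to 152 mm above the bench; outer faces 56 mm apart, 32 mm squeezed. Geared; springs back; 8 N to start, 14 N fully in.
- latch (a joint): Travel of each blue tab towards the middle, m: 0 = at rest, bolt 9 mm in the keeper of the corner block, 0.012 = fully squeezed; the bolt is out of the keeper beyond about 0.009. Once the gate is ajar the tabs need not stay squeezed.
- gate_hinge (a point): Point on the gate's upright hinge axis, 134 mm above the bench, level with latch_mid.
- gate_leaf: The gate: clear panel in a white frame, 8 mm thick, reaching 200 mm from the hinge axis, top edge 112 mm above the bench. Origin on the hinge axis at bench height; its y axis points from the free edge to the hinge, its x axis out of its inner face.
- gate (a joint): Opening angle of the gate, rad: 0 = shut, growing as it swings outward, clockwise seen from above (from the tote's -y towards its -x), stop at 1.75. A sprung roller resists from about 0.5 to 0.8 (about 6 N at the latch), then the gate clicks past. A closing spring (about 2 N at the latch, wide open) pulls it back; let go, it rests against the detent at about 1.0.
- rack_green_mid (a point): Centre of the green tube rack standing in the tote (235 x 90 x 55 mm, its red-capped tubes rise to 96 mm above its underside), half-way up its body. Leave alone.
- rack_grey_mid (a point): Centre of the grey tube rack in the tote beside the green one, same size. Leave alone.
- rack_red_mid (a point): Centre of the red tube rack on the bench, same size. Leave alone.
- mouse_mid (a point): Centre of the black computer mouse on the bench, 100 x 58 x 36 mm. Leave alone.

How it is judged:
On the way, in this order (a step that is already met when the one before it is completed fails the run):
1. the red transit catch is squeezed back, with the gate still shut (value of joint catch above 0.01 m and value of joint gate below 0.1 rad), for 0.2 s.
2. the blue gate latch is squeezed, with the gate still shut and the transit catch drawn back (value of joint each of latch, catch above 0.01 m and value of joint gate below 0.15 rad), for 0.1 s.
3. the gate is swung outward past its detent (value of joint gate above 1.1 rad), for 0.1 s.
At the end, for the whole second after the job is handed in: The gate is held still, open by more than 1.35 rad (77 degrees), with the fingers in contact with the gate or its latch (more than 0.5 N); the transit catch is still drawn back; the racks in the tote, the red rack and the mouse are within 12 mm of where they stood (value of joint gate above 1.35 rad and velocity of joint gate between -0.15 and 0.15 rad/s and contact force between the fingers and gate_leaf above 0.5 N and value of joint catch above 0.01 m and distance of each of rack_green_mid, rack_grey_mid, rack_red_mid, mouse_mid from where it was at the start of the episode below 0.012 m); the arm keeps its last pose, push and grip.
It fails at once if a rack or the mouse is pushed about or tipped (distance of any of rack_green_mid, rack_grey_mid, rack_red_mid, mouse_mid from where it was at the start of the episode above 0.02 m or angle between any of rack_green_mid, rack_grey_mid, rack_red_mid's own z axis and vertical above 0.25 rad).
It also fails if it takes over 48 s, if anything falls off the work surface, if the arm or the gripper's body presses on something with over 40 N, if the wrist force passes 120 N, or if a joint passes its speed limit or range.

## Working session

There is one attempt and no reset: what is moved stays moved. The work goes in short steps, Python scripts to look and compute and a shell command to move; the robot and the scene stay as the last step left them, time stands still between calls to the robot, and variables do not carry over. Pictures are saved under pics/ and viewed, on a budget of 10 in all, crops included, one or two more only if the job needs it, and the job is handed in when it is done.

```bash
mkdir -p pics
cat > h.py <<'E'
from bench import *
import numpy as np, cv2, sys
from scipy.spatial.transform import Rotation as R
def rot(r):
    r=np.array(r,float)
    return r if r.shape==(3,3) else R.from_quat(r,scalar_first=True).as_matrix()
def cloud(name,d):
    m=camera_model(name); v,u=np.mgrid[0:480,0:640]
    p=np.stack([(u-m['cx'])/m['fx']*d,-(v-m['cy'])/m['fy']*d,-d],-1)
    return p@rot(m['rotation']).T+np.array(m['xyz'])
E
python3 - <<'E'
from h import *
for n in('top','side'):
    p,d=read_camera(n); cv2.imwrite(f'pics/{n}0.png',p[...,::-1]); np.save(f'{n}0.npy',d); np.save(f'{n}0p.npy',p)
    print(n,camera_model(n))
print(state())
E
```

```text
top {'fx': 600.8386692364401, 'fy': 600.8386692364401, 'cx': 321.51046445529045, 'cy': 235.00896644180824, 'xyz': array([ 0.31903448, -0.05501024,  1.46497675]), 'rotation': array([ 0.71212068,  0.05654969, -0.0645864 , -0.69678897])}
side {'fx': 524.1770728709863, 'fy': 524.1770728709863, 'cx': 320.21356045816015, 'cy': 231.96983776489662, 'xyz': array([-0.11748706, -0.77248438,  0.96217809]), 'rotation': array([ 0.84575788,  0.38573319, -0.1554571 , -0.33427025])}
{'t': 0.1, 'q': array([-1.2470118 ,  0.4682998 , -0.0115838 ,  1.60351252,  0.00602528,
        1.07140523, -0.05631117]), 'dq': array([ 0.00070348, -0.00403449, -0.00016764, -0.00012572,  0.00025112,
       -0.00048375, -0.00018317]), 'joint_torque': array([ 7.97464309e-04, -5.21648955e+01, -1.26865465e-02, -2.44367534e+01,
       -5.67859132e-02,  1.40886294e-02,  5.78331674e-05]), 'tool_pos': array([0.23303293, 0.60638495, 0.30183643]), 'tool_rot': array([-7.28653278e-05,  1.82405552e-01,  9.83223058e-01, -7.92352343e-04]), 'contact_force': array([-0.89880794,  0.06276221, -0.47244635]), 'wrist_torque': array([-0.01672813, -0.0153581 , -0.01812917]), 'gripper_width': 0.09195895735439737}
```

View pics/top0.png

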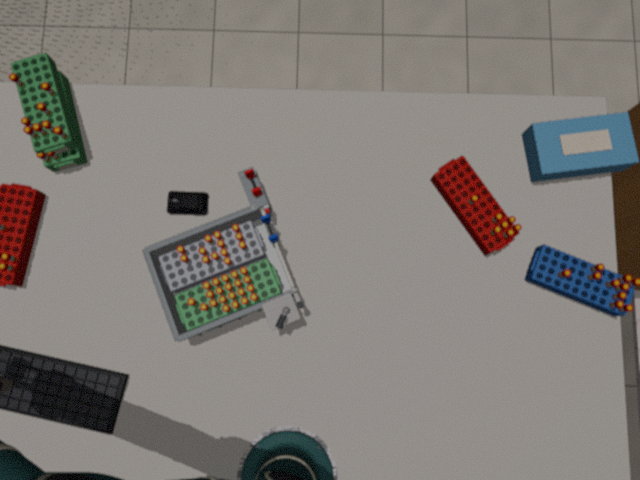

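View pics/side0.png

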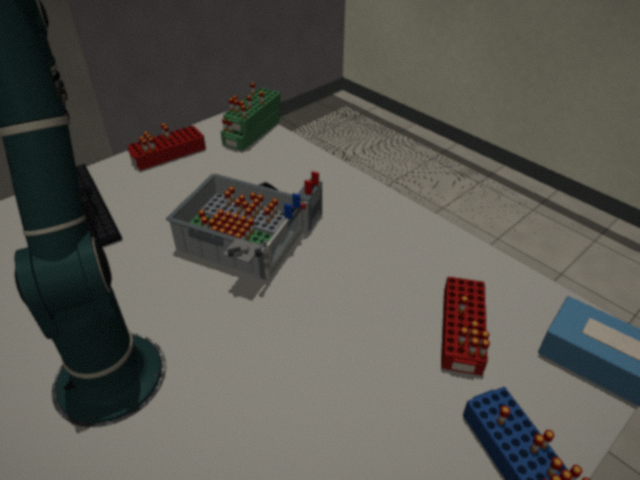

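The top view shows the tote with its gate facing right: red tabs near (250,174) and (257,191), blue tabs near (266,214) and (273,238), detent bracket near (283,318). The side view agrees. Next I measure the tabs.

```bash
cat >> h.py <<'E'
def pixplane(name,u,v,z):
    m=camera_model(name); r=np.array([(u-m['cx'])/m['fx'],-(v-m['cy'])/m['fy'],-1])@rot(m['rotation']).T
    o=np.array(m['xyz']); return o+r*(z-o[2])/r[2]
def tabs(name,p,d,box):
    hsv=cv2.cvtColor(p,cv2.COLOR_RGB2HSV); c=cloud(name,d); out={}
    for k,ok in dict(red=(hsv[...,0]<6)|(hsv[...,0]>174),blue=(hsv[...,0]>105)&(hsv[...,0]<128)).items():
        m=(ok&(hsv[...,1]>130)&(hsv[...,2]>50)).astype(np.uint8)
        b=np.zeros_like(m); b[box[1]:box[3],box[0]:box[2]]=1
        n,l,s,ce=cv2.connectedComponentsWithStats(m*b)
        for i in range(1,n):
            if s[i,4]<8: continue
            q=c[(l==i)&(d>0)]; t=q[(q[:,2]>.142)&(q[:,2]<.165)]
            print(name,k,s[i],ce[i].round(1),'med',np.median(q,0).round(4),'topmean',t.mean(0).round(4) if len(t) else None,len(t), 'zmax',q[:,2].max().round(3))
E
python3 - <<'E'
from h import *
for n,b in(('top',(235,160,290,250)),('side',(275,160,330,230))):
    p,d=np.load(n+'0p.npy'),np.load(n+'0.npy'); tabs(n,p,d,b)
p=np.load('top0p.npy'); 
a=cv2.resize(p[150:340,140:320],None,fx=4,fy=3.15,interpolation=cv2.INTER_CUBIC)
cv2.imwrite('pics/c1.png',a[...,::-1])
c=cloud('top',np.load('top0.npy'))
for u,v in((187,203),(470,205),(230,330),(285,300)): print(u,v,c[v,u].round(3))
E
```

```text
top red [245 169  10  10  62] [249.5 173.6] med [0.6865 0.0989 0.1446] topmean [0.6875 0.0997 0.1514] 34 zmax 0.159
top red [252 187  10   9  64] [256.6 191. ] med [0.6458 0.0814 0.1466] topmean [0.6464 0.0815 0.1508] 36 zmax 0.156
top red [265 209   5   4  16] [267.  210.4] med [0.6104 0.0589 0.105 ] topmean None 0 zmax 0.111
top blue [260 214  10   9  57] [265.2 218.3] med [0.5828 0.0589 0.1479] topmean [0.5843 0.0596 0.1506] 32 zmax 0.157
top blue [269 234   9   8  51] [273.3 237.5] med [0.5398 0.0398 0.1492] topmean [0.5406 0.0399 0.1504] 33 zmax 0.155
side red [305 172  14  22 168] [311.  182.8] med [0.6509 0.0871 0.1325] topmean [0.6639 0.0869 0.1477] 50 zmax 0.156
side red [301 204   5   5  19] [302.8 205.8] med [0.6073 0.0588 0.1021] topmean None 0 zmax 0.11
side blue [284 194  16  24 182] [291.8 205.4] med [0.5467 0.0478 0.1332] topmean [0.5587 0.0464 0.1476] 57 zmax 0.153
187 203 [0.638 0.26  0.036]
470 205 [ 0.646 -0.426  0.052]
230 330 [ 0.336  0.147 -0.005]
285 300 [0.404 0.011 0.116]
```

View pics/c1.png

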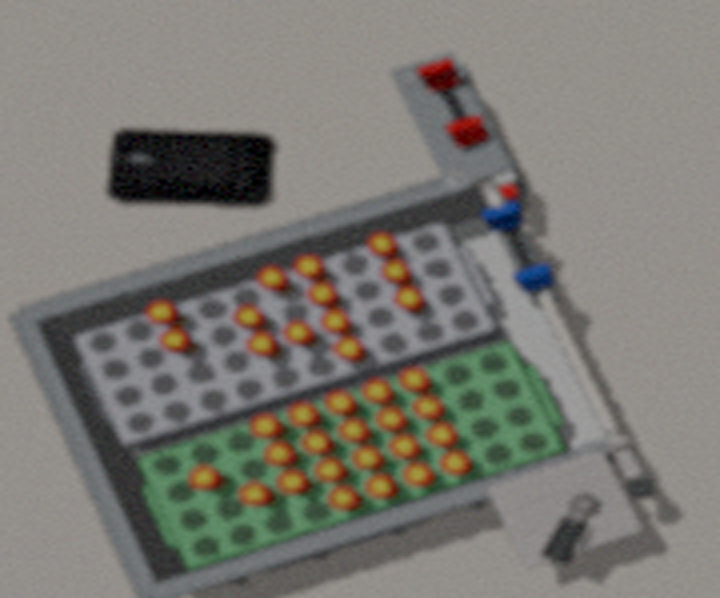

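```bash
cat >> h.py <<'E'
RED=np.array([.6667,.0906]); BLUE=np.array([.5624,.0498])
def go(xy,z,yaw):
    """slide (cm, tool axes after roll) and roll needed to put TCP at xy,z with tool y at yaw deg"""
    s=state(); M=rot(s['tool_rot']); p=np.array(s['tool_pos'])
    cur=np.degrees(np.arctan2(M[1,1],M[0,1])); roll=-(yaw-cur)
    D=np.array([*xy,z])-p
    print('t',round(s['t'],2),'pos',p.round(4),'yaw',cur.round(2),'tilt',M[:,2].round(3),'F',np.round(s['contact_force'],1),'w',round(s['gripper_width'],4),'q',np.round(s['q'],2))
    print('slide now cm',(M.T@D*100).round(2),'roll',np.radians((roll+180)%360-180).round(3),'slide after roll',((M@R.from_euler('z',roll,degrees=True).as_matrix()).T@D*100).round(2))
E
python3 -m inch '[{"slide":[0,0,0],"roll":0.13},{"slide":[0,0,0],"roll":0.13},{"slide":[0,0,0],"roll":0.13},{"slide":[0,0,0],"roll":0.13},{"slide":[0,0,0],"roll":0.13},{"slide":[0,0,0],"roll":0.13},{"slide":[0,0,0],"roll":0}]' 1 20
python3 -c "
from h import *
go(RED,.29,24.0)"
```

```text
t: 0.8
tool_pos: [0.233, 0.6066, 0.3022]
tool_rot: [0.0, 0.543, 0.84, -0.0]
contact_force: [0.5, -0.0, -0.4]
gripper_width: 0.0917
t 0.8 pos [0.233  0.6066 0.3022] yaw 24.27 tilt [ 0.    -0.001 -1.   ] F [ 0.5 -0.  -0.4] w 0.0917 q [-1.37  0.47  0.15  1.61 -0.08  1.07 -0.77]
slide now cm [-64.86  18.33   1.28] roll 0.005 slide after roll [-64.77  18.63   1.28]
```

```bash
python3 -m inch '[{"slide":[-1.5,0.4,0],"roll":0},{"slide":[-2.7,0.8,0],"roll":0},{"slide":[-2.7,0.8,0],"roll":0},{"slide":[-2.7,0.8,0],"roll":0},{"slide":[-2.7,0.8,0],"roll":0},{"slide":[-2.7,0.8,0],"roll":0},{"slide":[-2.7,0.8,0],"roll":0},{"slide":[-2.7,0.8,0],"roll":0},{"slide":[-2.7,0.8,0],"roll":0},{"slide":[-2.7,0.8,0],"roll":0},{"slide":[-2.7,0.8,0],"roll":0},{"slide":[-2.7,0.8,0],"roll":0}]'
python3 -m inch '[{"slide":[-2.7,0.8,0],"roll":0},{"slide":[-2.7,0.8,0],"roll":0},{"slide":[-2.7,0.8,0],"roll":0},{"slide":[-2.7,0.8,0],"roll":0},{"slide":[-2.7,0.8,0],"roll":0},{"slide":[-2.7,0.8,0],"roll":0},{"slide":[-2.7,0.8,0],"roll":0},{"slide":[-2.7,0.8,0],"roll":0},{"slide":[-2.7,0.8,0],"roll":0},{"slide":[-2.7,0.8,0],"roll":0},{"slide":[-2.7,0.8,0],"roll":0},{"slide":[0,0,0],"roll":0}]'
python3 -c "
from h import *
go(RED,.255,24.0)"
```

```text
t: 2.0
tool_pos: [0.4463, 0.3578, 0.3027]
tool_rot: [0.0, 0.542, 0.84, -0.0]
contact_force: [0.4, 0.6, -0.0]
gripper_width: 0.0918
t: 3.2
tool_pos: [0.6494, 0.1195, 0.3026]
tool_rot: [0.001, 0.545, 0.839, -0.001]
contact_force: [0.8, -0.3, 0.7]
gripper_width: 0.0919
t 3.2 pos [0.6494 0.1195 0.3026] yaw 24.01 tilt [ 0.001 -0.003 -1.   ] F [ 0.8 -0.3  0.7] w 0.0919 q [-0.48  0.49  0.35  1.6  -0.18  1.08  0.33]
slide now cm [-3.32  0.41  4.77] roll 0.0 slide after roll [-3.32  0.41  4.77]
```

```bash
python3 -m inch '[{"slide":[-1.1,0.1,1],"roll":0},{"slide":[-1.1,0.1,1.2],"roll":0},{"slide":[-1.1,0.2,1.3],"roll":0},{"slide":[0,0,1.3],"roll":0},{"slide":[0,0,0],"roll":0},{"slide":[0,0,0],"roll":0}]'
python3 - <<'E'
from h import *
for n in('top','side'):
    p,d=read_camera(n); np.save(n+'1p.npy',p)
    if n=='side': a=p[100:280,220:400]
    else: a=p[130:310,170:350]
    cv2.imwrite(f'pics/{n}1.png',cv2.resize(a[...,::-1],None,fx=3,fy=3,interpolation=cv2.INTER_CUBIC))
go(RED,.207,24.0)
E
```

```text
t: 3.8
tool_pos: [0.6646, 0.098, 0.254]
tool_rot: [-0.001, 0.542, 0.84, -0.0]
contact_force: [0.6, 0.1, 0.0]
gripper_width: 0.092
t 3.9 pos [0.6651 0.0981 0.2551] yaw 24.35 tilt [ 0.001  0.    -1.   ] F [-0.5 -0.5 -0.4] w 0.0918 q [-0.43  0.56  0.34  1.6  -0.21  1.01  0.4 ]
slide now cm [-0.75 -0.16  4.81] roll 0.006 slide after roll [-0.75 -0.16  4.81]
```

View pics/side1.png

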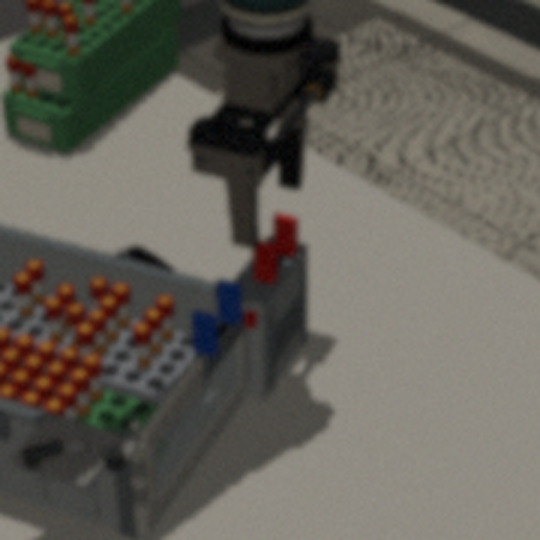

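The side view shows the open fingers straddling the red tabs (crop 285,235 and 265,262), a little to the inner side. Correct, descend and squeeze.

```bash
python3 -m inch '[{"slide":[-0.4,-0.1,0],"roll":0},{"slide":[-0.4,0,0],"roll":0},{"slide":[0,0,1.2],"roll":0},{"slide":[0,0,1.2],"roll":0},{"slide":[0,0,1.2],"roll":0},{"slide":[0,0,1.2],"roll":0},{"slide":[0,0,0],"roll":0},{"slide":[0,0,0],"roll":0}]'
python3 -c "
from h import *
go(RED,.207,24.0)"
```

```text
t: 4.7
tool_pos: [0.6672, 0.0896, 0.2061]
tool_rot: [-0.0, 0.543, 0.84, -0.0]
contact_force: [0.6, 0.4, 1.5]
gripper_width: 0.0919
t 4.7 pos [0.6672 0.0896 0.2061] yaw 24.29 tilt [-0.001 -0.    -1.   ] F [0.6 0.4 1.5] w 0.0919 q [-0.41  0.62  0.33  1.63 -0.23  0.93  0.42]
slide now cm [ 0.11 -0.   -0.09] roll 0.005 slide after roll [ 0.11 -0.   -0.09]
```

```bash
python3 -m inch '[{"slide":[0,0,0],"roll":0},{"slide":[0,0,0],"roll":0},{"slide":[0,0,0],"roll":0},{"slide":[0,0,0],"roll":0},{"slide":[0,0,0],"roll":0},{"slide":[0,0,0],"roll":0},{"slide":[0,0,0],"roll":0},{"slide":[0,0,0],"roll":0},{"slide":[0,0,0],"roll":0},{"slide":[0,0,0],"roll":0}]' -1 25
python3 -c "
from h import *
go(RED,.207,24.0)"
```

```text
t: 5.7
tool_pos: [0.6684, 0.0903, 0.207]
tool_rot: [0.001, 0.543, 0.84, 0.001]
contact_force: [5.8, 2.4, -2.0]
gripper_width: 0.0311
t 5.7 pos [0.6684 0.0903 0.207 ] yaw 24.27 tilt [ 0.003  0.001 -1.   ] F [ 5.8  2.4 -2. ] w 0.0311 q [-0.41  0.62  0.33  1.63 -0.23  0.93  0.42]
slide now cm [ 0.1  -0.14  0.  ] roll 0.005 slide after roll [ 0.1  -0.14  0.  ]
```

Width 31 mm: the catch is fully squeezed. Release, rise, and go above the blue tabs.

```bash
python3 -m inch '[{"slide":[0,0,0],"roll":0},{"slide":[0,0,0],"roll":0},{"slide":[0,0,0],"roll":0},{"slide":[0,0,0],"roll":0},{"slide":[0,0,0],"roll":0},{"slide":[0,0,-1.2],"roll":0},{"slide":[0,0,-1.6],"roll":0},{"slide":[0,0,-1.6],"roll":0},{"slide":[0,0,-1.2],"roll":0},{"slide":[0,0,0],"roll":0}]' 1
python3 -c "
from h import *
go(BLUE,.26,24.0)"
```

```text
t: 6.7
tool_pos: [0.6685, 0.0897, 0.2659]
tool_rot: [0.002, 0.542, 0.84, 0.002]
contact_force: [1.0, -1.0, -0.1]
gripper_width: 0.0919
t 6.7 pos [0.6685 0.0897 0.2659] yaw 24.29 tilt [ 0.005  0.001 -1.   ] F [ 1.  -1.  -0.1] w 0.0919 q [-0.42  0.55  0.35  1.59 -0.21  1.03  0.41]
slide now cm [  0.73 -11.31   0.54] roll 0.005 slide after roll [  0.67 -11.31   0.54]
```

```bash
python3 -m inch '[{"slide":[0.1,-1.6,0],"roll":0},{"slide":[0.1,-2,0.1],"roll":0},{"slide":[0.1,-2,0.1],"roll":0},{"slide":[0.1,-2,0.1],"roll":0},{"slide":[0.1,-2,0.1],"roll":0},{"slide":[0.1,-1.7,0.1],"roll":0},{"slide":[0.1,0,0],"roll":0},{"slide":[0,0,0],"roll":0}]'
python3 - <<'E'
from h import *
for n,b in(('top',(235,160,290,250)),('side',(275,160,330,230))):
    p,d=read_camera(n); tabs(n,p,d,b)
    if n=='side': cv2.imwrite('pics/side2.png',cv2.resize(p[100:280,220:400,::-1],None,fx=3,fy=3,interpolation=cv2.INTER_CUBIC))
go(BLUE,.207,24.0)
E
```

```text
t: 7.5
tool_pos: [0.5618, 0.0499, 0.2579]
tool_rot: [0.0, 0.542, 0.84, 0.0]
contact_force: [0.5, -0.1, 0.4]
gripper_width: 0.092
top blue [274 233   3   5  10] [275.  235.4] med [0.5409 0.0331 0.1534] topmean [0.5424 0.0353 0.1521] 6 zmax 0.564
side red [306 174  11  18 146] [311.4 182.7] med [0.6589 0.0875 0.1365] topmean [0.6649 0.0873 0.1479] 52 zmax 0.153
side red [275 201   3   5   8] [275.9 203. ] med [0.5664 0.1235 0.0935] topmean None 0 zmax 0.1
side blue [284 195  16  23 173] [292.1 205.9] med [0.5777 0.0487 0.1315] topmean [0.5637 0.046  0.1465] 46 zmax 0.154
t 7.6 pos [0.5623 0.05   0.2578] yaw 24.33 tilt [ 0.001  0.    -1.   ] F [-0.3 -0.6 -0.7] w 0.0919 q [-0.43  0.38  0.36  1.88 -0.17  0.91  0.43]
slide now cm [-0.02 -0.01  5.08] roll 0.006 slide after roll [-0.02 -0.01  5.08]
```

View pics/side2.png

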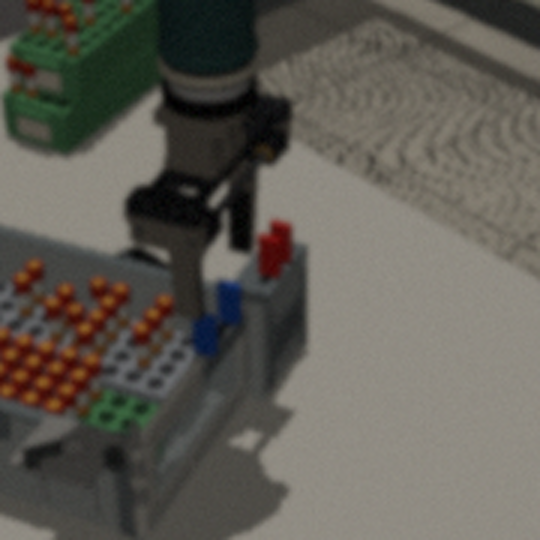

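The red tabs now stand close together (crop 270,255 and 283,240), and the fingers straddle the blue ones (205,335 and 230,300). Descend and squeeze.

```bash
python3 -m inch '[{"slide":[0,0,1.2],"roll":0},{"slide":[0,0,1.3],"roll":0},{"slide":[0,0,1.3],"roll":0},{"slide":[0,0,1.3],"roll":0},{"slide":[0,0,0],"roll":0},{"slide":[0,0,0],"roll":0}]'
python3 -m inch '[{"slide":[0,0,0],"roll":0},{"slide":[0,0,0],"roll":0},{"slide":[0,0,0],"roll":0},{"slide":[0,0,0],"roll":0},{"slide":[0,0,0],"roll":0},{"slide":[0,0,0],"roll":0},{"slide":[0,0,0],"roll":0},{"slide":[0,0,0],"roll":0},{"slide":[0,0,0],"roll":0},{"slide":[0,0,0],"roll":0}]' -1 40
python3 -c "
from h import *
go(BLUE,.207,24.0)"
```

```text
t: 8.2
tool_pos: [0.5613, 0.0493, 0.2061]
tool_rot: [-0.0, 0.543, 0.84, -0.0]
contact_force: [0.2, 0.0, 0.6]
gripper_width: 0.0918
t: 9.2
tool_pos: [0.5624, 0.0499, 0.2073]
tool_rot: [0.001, 0.543, 0.84, 0.001]
contact_force: [4.7, 1.2, 1.1]
gripper_width: 0.0299
t 9.2 pos [0.5624 0.0499 0.2073] yaw 24.25 tilt [ 0.003  0.001 -1.   ] F [4.7 1.2 1.1] w 0.0299 q [-0.41  0.45  0.34  1.91 -0.2   0.81  0.46]
slide now cm [-0.01 -0.    0.03] roll 0.004 slide after roll [-0.01 -0.    0.03]
```

```bash
python3 -m inch '[{"slide":[-0.5,0,0],"roll":0.03},{"slide":[-0.9,-0.03,0],"roll":0.06},{"slide":[-0.9,-0.03,0],"roll":0.06},{"slide":[-0.9,-0.03,0],"roll":0.06},{"slide":[-0.9,-0.03,0],"roll":0.06},{"slide":[-0.9,-0.03,0],"roll":0.06},{"slide":[0,0,0],"roll":0}]'
cat >> h.py <<'E'
HINGE=BLUE-.151*np.array([.913,.407])
def arc(target):
    s=state(); p=np.array(s['tool_pos']); M=rot(s['tool_rot']); v=p[:2]-HINGE
    a=np.radians(24.0)-np.arctan2(v[1],v[0]); print('gate angle by pos',a.round(3),'radius',np.hypot(*v).round(4))
    t=np.radians(24.0)-target; go(HINGE+.151*np.array([np.cos(t),np.sin(t)]),.207,np.degrees(t))
    print('F tool',(M.T@np.array(s['contact_force'])).round(1),'T',np.round(s['wrist_torque'],2))
E
python3 -c "
from h import *
arc(.33)"
```

```text
t: 9.9
tool_pos: [0.5742, 0.0004, 0.2072]
tool_rot: [-0.0, 0.674, 0.738, 0.0]
contact_force: [0.8, 2.6, 5.5]
gripper_width: 0.0304
gate angle by pos 0.339 radius 0.1501
t 9.9 pos [5.742e-01 4.000e-04 2.072e-01] yaw 5.19 tilt [ 0.  0. -1.] F [0.8 2.6 5.5] w 0.0304 q [-0.39  0.48  0.43  1.89 -0.26  0.83  0.26]
slide now cm [0.13 0.09 0.02] roll 0.002 slide after roll [0.13 0.09 0.02]
F tool [ 2.5  1.1 -5.5] T [ 0.75 -0.35 -0.48]
```

The gate follows smoothly at about 0.33 rad with low forces. Continue through the detent.

```bash
python3 -m inch '[{"slide":[-0.9,-0.03,0],"roll":0.06},{"slide":[-0.9,-0.03,0],"roll":0.06},{"slide":[-0.9,-0.03,0],"roll":0.06},{"slide":[-0.9,-0.03,0],"roll":0.06},{"slide":[-0.9,-0.03,0],"roll":0.06},{"slide":[-0.9,-0.03,0],"roll":0.06},{"slide":[-0.9,-0.03,0],"roll":0.06},{"slide":[-0.9,-0.03,0],"roll":0.06},{"slide":[-0.9,-0.03,0],"roll":0.06},{"slide":[0,0,0],"roll":0}]'
python3 -c "
from h import *
arc(.87)"
```

```text
t: 10.9
tool_pos: [0.5578, -0.0783, 0.207]
tool_rot: [-0.001, 0.846, 0.533, -0.002]
contact_force: [-5.4, 0.2, 10.3]
gripper_width: 0.03
gate angle by pos 0.883 radius 0.149
t 10.9 pos [ 0.5578 -0.0783  0.207 ] yaw -25.64 tilt [-0.004  0.    -1.   ] F [-5.4  0.2 10.3] w 0.03 q [-0.36  0.49  0.57  1.92 -0.35  0.83 -0.06]
slide now cm [0.19 0.2  0.  ] roll 0.004 slide after roll [0.19 0.2  0.  ]
F tool [ -2.2  -5.  -10.2] T [-0.13  0.86 -0.5 ]
```

```bash
python3 -m inch '[{"slide":[-0.9,0,-0.01],"roll":0.06},{"slide":[-0.9,-0.01,-0.01],"roll":0.06},{"slide":[-0.9,-0.01,-0.01],"roll":0.06},{"slide":[-0.9,-0.01,-0.01],"roll":0.06},{"slide":[-0.9,-0.01,-0.01],"roll":0.06},{"slide":[-0.9,-0.01,-0.01],"roll":0.06},{"slide":[-0.9,-0.03,-0.01],"roll":0.06},{"slide":[-0.9,-0.03,0],"roll":0.06},{"slide":[-0.9,-0.03,0],"roll":0.06},{"slide":[-0.9,-0.03,0],"roll":0.06},{"slide":[0,0,0],"roll":0},{"slide":[0,0,0],"roll":0}]'
python3 -c "
from h import *
arc(1.5)"
```

```text
t: 12.1
tool_pos: [0.4987, -0.1401, 0.2071]
tool_rot: [-0.003, 0.965, 0.262, -0.002]
contact_force: [-5.1, 8.9, 9.1]
gripper_width: 0.03
gate angle by pos 1.466 radius 0.1483
t 12.1 pos [ 0.4987 -0.1401  0.2071] yaw -59.66 tilt [-0.005  0.006 -1.   ] F [-5.1  8.9  9.1] w 0.03 q [-0.38  0.45  0.74  2.04 -0.42  0.81 -0.43]
slide now cm [-0.52  0.26  0.  ] roll 0.04 slide after roll [-0.51  0.28  0.  ]
F tool [  0.1 -10.3  -9. ] T [1.27 0.54 0.22]
```

```bash
python3 -m inch '[{"slide":[-0.5,-0.1,0],"roll":0.04},{"slide":[-0.4,-0.1,0],"roll":0.02},{"slide":[0,0,0],"roll":0},{"slide":[0,0,0],"roll":0},{"slide":[0,0,0],"roll":0}]'
python3 - <<'E'
from h import *
arc(1.53)
p,d=read_camera('top'); c=cloud('top',d)
for u,v in((187,203),(470,205)): print(u,v,c[v,u].round(3))
cv2.imwrite('pics/top3.png',cv2.resize(p[150:340,140:400,::-1],None,fx=3,fy=3,interpolation=cv2.INTER_CUBIC))
E
```

```text
t: 12.6
tool_pos: [0.4906, -0.144, 0.2072]
tool_rot: [-0.002, 0.973, 0.232, -0.001]
contact_force: [-2.2, 5.6, 6.3]
gripper_width: 0.0301
gate angle by pos 1.527 radius 0.1479
t 12.6 pos [ 0.4906 -0.144   0.2072] yaw -63.12 tilt [-0.004  0.003 -1.   ] F [-2.2  5.6  6.3] w 0.0301 q [-0.39  0.44  0.77  2.06 -0.43  0.81 -0.47]
slide now cm [-0.05  0.31  0.01] roll 0.009 slide after roll [-0.04  0.31  0.01]
F tool [ 0.6 -6.  -6.3] T [0.55 0.11 0.28]
187 203 [0.638 0.259 0.036]
470 205 [ 0.645 -0.425  0.055]
```

View pics/top3.png

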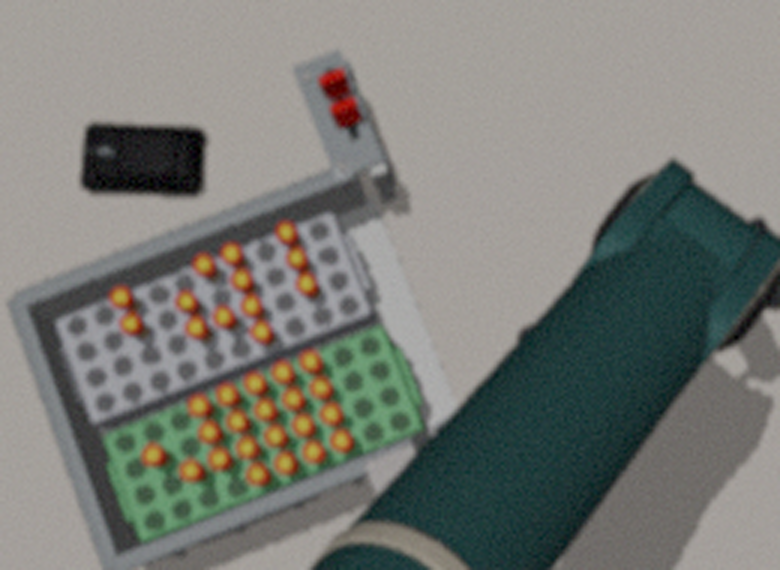

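The top view shows the tote end clear, the red tabs close together (crop 333,82 and 346,112, about 24 mm apart), and the racks and mouse in place. The arm hides the gate, so I check it from the side.

Run:
```python
from h import *
p,d=read_camera('side')
cv2.imwrite('pics/side3.png',cv2.resize(p[90:330,140:400,::-1],None,fx=2.4,fy=2.4,interpolation=cv2.INTER_CUBIC))
```

```text
(no output)
```

View pics/side3.png

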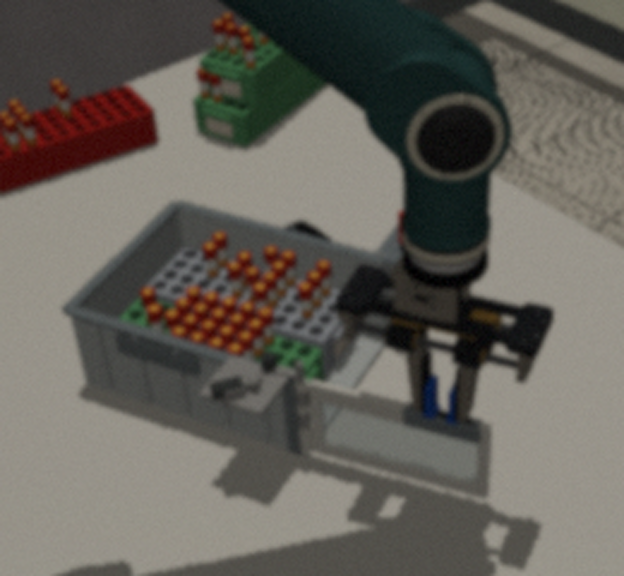

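The side view shows the gate standing square to the tote end (crop 310–490, 430), with the fingers gripping both blue tabs at (430,395) and (453,403). Handing in.

```bash
python3 -c "
from h import *
hand_in(); s=state(); print(s['t'],s['gripper_width'],s['contact_force'])"
```

```text
the job is handed in; nothing more can be done
the job is handed in; nothing more can be done
```

The gate is open at about 1.53 rad (88°), and I handed the job in at about 12.7 s with the fingers still gripping the blue tabs. I squeezed the red catch until the fingers read 31 mm. I then squeezed the blue latch until they read 30 mm and swung the gate past its detent along its arc.

**Last checks**
- **Gate:** the angle comes from the tool position and agrees with the tool's own turn of 87°. The side picture shows the gate square to the tote end.
- **Catch:** the red tabs stand about 24 mm apart in the last top picture, so the catch is still fully drawn back.
- **Racks and mouse:** depth readings on the mouse and red rack repeat to within about 3 mm. The racks in the tote look unmoved in the picture, but I did not measure them.

**Disagreement:** the radius from my estimated hinge position read 148 mm instead of 151 mm, with about 6 N of steady side force. My hinge estimate is probably a few millimetres off, and I left it uncorrected.

The hand-in gave no verdict, and the state could not be read afterwards.

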